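Swap the biscuit mould in the moulding frame

TASK

Change over the biscuit mould: first take the used wooden mould block out of the metal moulding frame and drop it into the white wash crate. Then lift the clean block, which stands on edge in the drying rack, lay it down flat on the table with its three hollows upward and let go, take it again by its long sides and seat it in the frame, hollows up, cut corner in the cut corner of the pocket, fully down and flat. Leave the bowl, the paper cup and the jar where they are.

Things in the scene. Friction and masses are not known exactly. Their poses are not given: they have to be found in the camera images.
- frame: Moulding frame, fixed: steel plate 170 x 120 x 8 mm with aluminium fences round a pocket 114 x 66 mm, one pocket corner cut at 45 degrees. Fences: tops 14 mm above the pocket floor, 10 mm thick, leaning back in their top 5 mm. Both long sides have a gap 48 mm or wider in the middle for the fingers. Origin: centre of underside; x along the pocket's length, y across, z up; cut corner at (+x, +y).
- pocket (a point): Centre of the pocket floor in the frame, 8 mm above the table; axes as the frame's. A seated block has its origin here and its axes parallel to these.
- frame_cut (a point): Point on the pocket floor in the middle of the cut corner, 44 mm along x and 20 mm along y from the pocket centre.
- used: Used mould block: light wood, 110 x 62 x 28 mm, one corner cut off at 45 degrees (22 mm legs), three round hollows in its upper face. Starts seated in the frame's pocket. Origin: centre of the face without hollows; x along the 110 mm, y along the 62 mm, z (28 mm) out through the face with hollows; cut corner at (+x, +y). About 0.14 kg.
- used_mid (a point): Middle of the used block, 14 mm along z from its origin.
- clean: Clean mould block: shape, size, wood, origin and axes as the used one. It starts standing on a 110 mm edge in the drying rack: its y axis up, its x axis along the rack's +y, its face with hollows (z axis) towards the rack's +x, away from the robot; its top edge is 70 mm above the table.
- clean_cut (a point): Point on the clean block's face without hollows, in the middle of its cut corner, 44 mm along x and 20 mm along y from its origin.
- rack: Drying rack, fixed: grey plastic tray 130 (x) x 160 (y) x 8 mm with two slots of bent steel wire along y, each 32 mm wide, wires 5 mm thick reaching 33 mm above the table. The slot 20 mm to +x of the middle holds the clean block, the other is empty. Origin: centre of underside, z up.
- slot (a point): Middle of the floor of the occupied slot, 8 mm above the table.
- crate: White plastic wash crate, fixed, open at the top: 200 (x) x 240 (y) x 85 mm high outside, walls and floor 5 mm. Origin: centre of the underside.
- crate_in (a point): Centre of the crate's inner floor, 5 mm above the table.
- bowl: Small steel mixing bowl, bystander, rim radius 70 mm, 60 mm high. Origin: centre of its underside.
- cup: Paper cup, bystander, rim radius 41 mm, 95 mm high. Origin: centre of its underside.
- jar: Lidded glass jar, bystander, radius 28 mm, 75 mm high. Origin: centre of its underside.

How it is judged:
By the outcome, as a careful person would: the job done as asked, in the order asked, and still so for the second after the job is handed in, with the robot touching nothing.
It also fails if it takes over 72 s, if anything falls off the work surface, if the arm or the gripper's body presses on something with over 40 N, if the wrist force passes 120 N, or if a joint passes its speed limit or range.

ROBOT

A 6-joint arm with a two-finger parallel gripper is mounted at the origin on the work surface. World frame = base frame: x ahead of the robot, y to its left, z up, the work surface at z = 0. Lengths are in m, angles in degrees, forces in N, time in s.
With the tool pointing down it reaches from about 0.3 to 0.75 m from the base axis. Payload 8.5 kg.
Tool frame: the origin (TCP) lies between the finger pads; the fingertips stand 17 mm ahead of it and the grasp point (between the pads) lies 2 mm behind it; z points along the fingers, y is the direction in which the jaws open and shut (so a half turn about z gives the same grasp; the last joint's range is limited). The gripper opens to 85 mm and grips with 20 to 120 N. Pads are 22 mm wide; open, the fingers measure 114 mm over their backs; the gripper's body (76 mm by 85 mm) begins 54 mm behind the grasp point. The pads swing forward as they close: fully open they stand 13 mm farther back than shut.
Start: joints at [57.508, 21.807, 74.336, -0, 83.858, -12.336], TCP at [0.19, 0.516, 0.248] pointing down, gripper open.
Joint ranges: [-178.18, 178.18], [-50.72, 133.34], [12.68, 142.11], [-81.47, 261.47], [9.98, 163.14], [-165.26, 165.26]. Speed limits (degrees/s): [136.94, 136.94, 180, 180, 180, 180].

INTERFACE

Orientations are given as a 3x3 rotation matrix whose columns are the frame's x, y, z axes.
In Python, from rig import readout, eyes, env gives the robot as it stands.
- The arm moves only by the tool arm_command, never from a script. Its argument "rows" is text: rows parted by semicolons, each of 7 numbers parted by spaces: the closure, from 0 (fully open) to 1 (shut), then the shift along the tool's x, y, z in mm, then the turn, a rotation vector about the tool's x, y, z in degrees. In form: grip dx dy dz rx ry rz; .... A call has 1 to 5 rows; each row shifts and turns the commanded pose from where the row before left it, along the tool's axes as they then stand; what a row does not reach is not made up. A row lasts 1/12 s, in which the tool goes at most 41.7 mm and 7.16 degrees, less where a joint would pass 70% of its speed; a pose out of reach is approached as far as the arm can. A call with a gripper value outside its range is refused whole. The fingers move at their own pace and stop on an object; "squeeze" is the grip in N (left out, the last holds). Time passes only in rows, so rows that do not move let the fingers close. It gives the time, the measured TCP pose, the force and the opening at its end, in the units of the state.
- readout.observe(): the state, without advancing time (a new reading comes with each control period).
- eyes.get_image(name): name is "side" or "top" or "wrist"; returns the picture (384x512x3 uint8, red, green, blue); there is no depth.
- eyes.camera_model(name): a dict with "mtx" (3x3 intrinsics, pixels), "view" (4x4, takes a point from world to camera coordinates). Camera axes: x right, y up, looking along -z (the intrinsics and any distortion apply to the point x, -y, -z); pixel columns grow to the right and rows downward; lengths in m; the calibration is good to about 2 mm. The wrist camera is an equidistant fisheye: a pixel r from the principal point sees the ray r / f radians off the axis. A picture is of the moment at which its call begins: read the wrist's pose just before it. camera_model takes no time and is no camera call; for the wrist camera it gives the pose at the moment of the call.
- env.close_job(): hands the job in, once; it reports no verdict.
The state is a dict: "time_s": time; "q": joint angles; "qvel": joint speeds; "joint_efforts": joint torques, N m; "position": TCP position; "tool_rot": TCP orientation; "ft_force": force on the tool from outside, world axes, zero at the start; "wrist_torque": the same for the moment, N m; "grip_width": finger opening in m.
Only numpy, scipy, OpenCV 4.12 (cv2) and the standard library are available. Lean on these libraries where they do the work, as an engineer would, in place of code of your own. Each camera call takes 0.05 s, during which the arm holds its last target. There are 200 camera calls.

## Working session

There is one attempt and no reset: what is moved stays moved. The work goes in short steps, Python scripts to look and compute and a tool call to move; the robot and the scene stay as the last step left them, time stands still between calls to the robot, and variables do not carry over. Pictures are saved under pics/ and viewed, about 8 in all and at most 12, crops included, and the job is handed in when it is done.

Besides the shell and the picture viewer there is one more tool, called after "Request:" in YAML: its name, and indented under it one key for each argument. arm_command: Moves the arm, as the interface text tells. Its arguments: {"type":"object","properties":{"rows":{"type":"string"},"squeeze":{"type":"number"}},"required":["rows"]}

```bash
ls; mkdir -p pics; cat > h.py <<'E'
import numpy as np, cv2
from rig import readout, eyes, env
def snap(n,name):
    im=eyes.get_image(n); cv2.imwrite(f'pics/{name}.png',im[:,:,::-1]); return im
def ray(n,uv,m=None):
    m=m or eyes.camera_model(n); K=np.array(m['mtx']);V=np.array(m['view'])
    x=(uv[0]-K[0,2])/K[0,0]; y=(uv[1]-K[1,2])/K[1,1]
    if n=='wrist':
        r=np.hypot(x,y); s=np.sin(r)/r if r>1e-9 else 1; d=np.array([x*s,-y*s,-np.cos(r)])
    else: d=np.array([x,-y,-1])
    R=V[:3,:3]; return -R.T@V[:3,3], R.T@d
def onz(n,uv,z,m=None):
    o,d=ray(n,uv,m); return o+d*(z-o[2])/d[2]
def proj(n,p,m=None):
    m=m or eyes.camera_model(n); K=np.array(m['mtx']);V=np.array(m['view'])
    c=V[:3,:3]@np.array(p)+V[:3,3]; x,y,z=c[0],-c[1],-c[2]
    if n=='wrist':
        t=np.arctan2(np.hypot(x,y),z); s=t/max(np.hypot(x,y),1e-9); a,b=x*s,y*s
    else: a,b=x/z,y/z
    return np.array([K[0,0]*a+K[0,2],K[1,1]*b+K[1,2]])
E
python3 - <<'E'
from h import *
for n in('top','side','wrist'):
    snap(n,n+'0'); m=eyes.camera_model(n); print(n,m)
a=[cv2.imread(f'pics/{n}0.png') for n in('top','side')]
s=readout.observe(); print(s)
E
```

```text
pics
top {'mtx': array([[357.13951494,   0.        , 258.09885925],
       [  0.        , 357.13951494, 190.94805015],
       [  0.        ,   0.        ,   1.        ]]), 'view': array([[-0.00963532, -0.9995825 ,  0.02723956,  0.01003354],
       [ 0.9978992 , -0.00786669,  0.06430624, -0.59126892],
       [-0.06406511,  0.02780194,  0.99755838, -0.97154186],
       [ 0.        ,  0.        ,  0.        ,  1.        ]])}
side {'mtx': array([[372.97582213,   0.        , 254.23480695],
       [  0.        , 372.97582213, 187.40772556],
       [  0.        ,   0.        ,   1.        ]]), 'view': array([[ 0.99693489, -0.07698045,  0.01395869, -0.60731696],
       [ 0.03817845,  0.63442257,  0.77204301, -0.06347231],
       [-0.06828792, -0.76914369,  0.63541699, -1.06386091],
       [ 0.        ,  0.        ,  0.        ,  1.        ]])}
wrist {'mtx': array([[297.31863964,   0.        , 258.16149355],
       [  0.        , 297.31863964, 194.98217791],
       [  0.        ,   0.        ,   1.        ]]), 'view': array([[ 3.44276313e-01,  9.38868302e-01, -3.63110931e-04,
        -5.49952
[... 350 characters left out ...]
67217073e-05,
        8.38588372e+01, -1.23358246e+01]), 'qvel': array([ 0.06582369, -0.04595412, -0.15468845, -0.03223956,  0.05694877,
       -0.05786962]), 'joint_efforts': array([ 2.33862673e-03, -4.48623776e+01, -2.31342083e+01, -1.98866901e-04,
        3.81117105e-03, -4.35613947e-05]), 'position': array([0.18941158, 0.51614552, 0.24785654]), 'tool_rot': array([[-9.38757649e-01,  3.44577588e-01, -6.01970257e-04],
       [ 3.44578030e-01,  9.38757206e-01, -9.43045318e-04],
       [ 2.40151635e-04, -1.09271673e-03, -9.99999374e-01]]), 'ft_force': array([ 0.57660086, -0.755642  , -0.37102921]), 'wrist_torque': array([0.01870669, 0.01455349, 0.00108355]), 'grip_width': 0.08525222232340579}
```

View pics/top0.png

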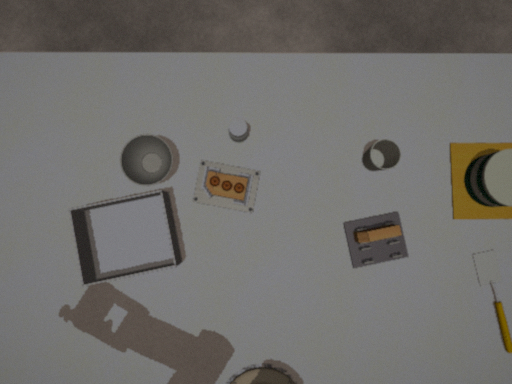

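View pics/side0.png

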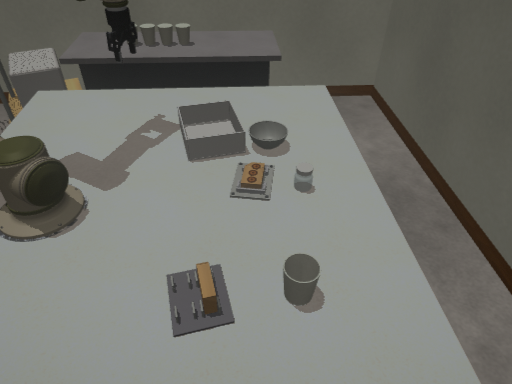

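The top view shows the frame at about (227,186), rack (376,240), crate (127,235), jar (238,130), cup (382,154) and bowl (147,160). The side view agrees. Next I'll extract the wood contours and enlarged crops.

```bash
python3 - <<'E'
from h import *
im=cv2.imread('pics/top0.png'); si=cv2.imread('pics/side0.png')
a=cv2.resize(im[145:225,180:275],None,fx=4,fy=4,interpolation=2)
b=cv2.resize(im[200:280,335:430],None,fx=4,fy=4,interpolation=2)
c=cv2.resize(si[150:210,220:290],None,fx=5,fy=5,interpolation=2)[:280,:380]
d=cv2.resize(si[255:335,160:255],None,fx=4,fy=4,interpolation=2)
out=np.zeros((600,760,3),np.uint8)
out[:320,:380]=a;out[:320,380:]=b;out[320:,0:350]=c[:280,:350];out[320:,380:]=d[:280]
cv2.imwrite('pics/crops.png',out)
for n,i in(('top',im),('side',si)):
    hsv=cv2.cvtColor(i,cv2.COLOR_BGR2HSV)
    m=cv2.inRange(hsv,(5,90,60),(20,255,255))
    N,L,S,C=cv2.connectedComponentsWithStats(m)
    for k in range(1,N):
        if S[k,4]>100: 
            pts=np.argwhere(L==k)[:,::-1].astype(np.float32)
            print(n,S[k],C[k],cv2.minAreaRect(pts))
for nm,uv,z in(('framec',(227,186),.008),('used',(227,186),.036),('rack',(376,240),.008),('crate',(127,237),.005),('jar',(238,130),.075),('cup',(384,154),.09),('bowl',(147,160),.06)):
    print(nm,onz('top',uv,z))
for uv in[(202,161),(260,171),(252,212),(195,200),(344,220),(400,212),(408,260),(354,267)]: print(uv,onz('top',uv,.008)[:2])
E
```

```text
top [206 171  42  29 873] [226.44788087 184.93585338] ((225.82606506347656, 185.0382843017578), (40.088768005371094, 22.780899047851562), 10.784297943115234)
top [357 225  45  18 479] [378.83298539 233.73903967] ((378.77490234375, 233.7782745361328), (11.38735294342041, 43.99659729003906), 79.5625228881836)
side [  4  89  18  28 206] [ 13.95145631 103.30097087] ((13.655169486999512, 102.13793182373047), (25.997346878051758, 10.770329475402832), 68.19859313964844)
side [241 163  23  22 409] [252.86308068 173.3398533 ] ((252.22415161132812, 172.81036376953125), (21.176597595214844, 21.342689514160156), 4.763641834259033)
side [197 262  20  52 672] [206.6889881  287.56547619] ((206.98446655273438, 287.50299072265625), (50.450809478759766, 14.029948234558105), 79.04593658447266)
framec [0.6066017  0.09151196 0.008     ]
used [0.60439515 0.08985472 0.036     ]
rack [ 0.45159142 -0.32486497  0.008     ]
crate [0.46764533 0.36786369 0.005     ]
jar [0.74942646 0.05795634 0.075     ]
cup [ 0.68103404 -0.32360889  0.09      ]
bowl [0.67320063 0.29973844 0.06      ]
(202, 161) [0.67750987 0.16125903]
(260, 171) [ 0.64824725 -0.00134572]
(252, 212) [0.53327337 0.02215005]
(195, 200) [0.56815165 0.18063667]
(344, 220) [ 0.50840148 -0.23591839]
(400, 212) [ 0.52930807 -0.39570727]
(408, 260) [ 0.39491341 -0.41360481]
(354, 267) [ 0.37761422 -0.26067907]
```

View pics/crops.png

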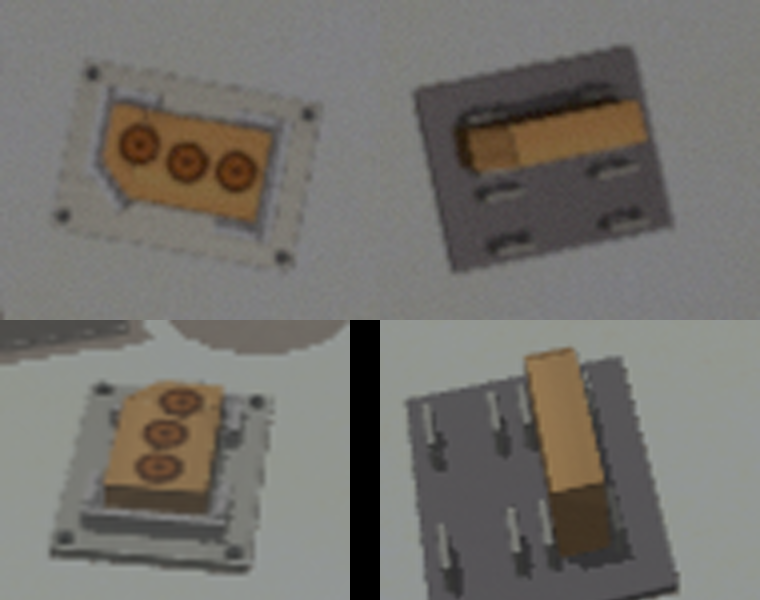

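Frame ≈ (0.606, 0.090), yaw ≈ 79°; the pocket's cut corner is towards −x/+y in world. Rack ≈ (0.452, −0.326), yaw ≈ 8.5°. The given sizes match these to within a few mm. Moving above the frame for a wrist look.

Request:
arm_command:
  rows: "0 -36 -17 3 0 0 0;0 -36 -17 3 0 0 0;0 -36 -17 3 0 0 0;0 -36 -17 3 0 0 0;0 -36 -17 3 0 0 0"

```text
time_s: 0.57
position: [0.33, 0.373, 0.2331]
tool_rot: [[-0.939, 0.344, -0.0], [0.344, 0.939, -0.0], [0.0, -0.0, -1.0]]
ft_force: [1.5, 0.9, -0.4]
grip_width: 0.0852
```

Request:
arm_command:
  rows: "0 -36 -17 3 0 0 0;0 -36 -17 3 0 0 0;0 -36 -17 3 0 0 0;0 -36 -17 3 0 0 0;0 -36 -17 3 0 0 0"

```text
time_s: 0.98
position: [0.4699, 0.2309, 0.2181]
tool_rot: [[-0.939, 0.345, -0.0], [0.345, 0.939, -0.0], [0.0, -0.0, -1.0]]
ft_force: [1.3, 0.6, 0.6]
grip_width: 0.0854
```

Request:
arm_command:
  rows: "0 -36 -17 3 0 0 0;0 -36 -17 3 0 0 0;0 -36 -17 3 0 0 0;0 -36 -17 3 0 0 0;0 -32 -17 3 0 0 0"

```text
time_s: 1.4
position: [0.6061, 0.0903, 0.2028]
tool_rot: [[-0.939, 0.345, -0.0], [0.345, 0.939, -0.0], [0.0, -0.0, -1.0]]
ft_force: [-0.3, 0.7, 0.3]
grip_width: 0.0856
```

Request:
arm_command:
  rows: "0 0 0 0 0 0 7;0 0 0 0 0 0 7;0 0 0 0 0 0 7;0 0 0 0 0 0 7;0 0 0 0 0 0 7"

```text
time_s: 1.82
position: [0.6047, 0.0921, 0.2029]
tool_rot: [[-0.566, 0.824, -0.001], [0.824, 0.566, 0.0], [0.0, -0.001, -1.0]]
ft_force: [-0.3, -0.0, -0.6]
grip_width: 0.0854
```

Request:
arm_command:
  rows: "0 0 0 0 0 0 7;0 0 0 0 0 0 7;0 0 0 0 0 0 7;0 0 0 0 0 0 7;0 0 0 0 0 0 7"

```text
time_s: 2.23
position: [0.6047, 0.0922, 0.203]
tool_rot: [[0.009, 1.0, -0.001], [1.0, -0.009, 0.0], [0.0, -0.001, -1.0]]
ft_force: [-0.1, -0.2, -0.1]
grip_width: 0.0853
```

Request:
arm_command:
  rows: "0 0 0 0 0 0 7;0 0 0 0 0 0 4;0 0 0 0 0 0 0"

```text
time_s: 2.48
position: [0.6047, 0.0922, 0.203]
tool_rot: [[0.196, 0.981, -0.001], [0.981, -0.196, 0.0], [-0.0, -0.001, -1.0]]
ft_force: [0.6, -0.3, 0.0]
grip_width: 0.0858
```

```bash
cat >> h.py <<'E'
def wood(im,m,z):
    """hollow blobs & wood outline rectified on plane z (wrist); returns rectified picture, 0.5 mm/px, tool-centred, x right=tool x, y down=tool y"""
    s=readout.observe(); p=s['position']; R=s['tool_rot']
    g=np.arange(-110,110.1,.5)/1000
    X,Y=np.meshgrid(g,g); P=np.stack([p[0]+R[0,0]*X+R[0,1]*Y,p[1]+R[1,0]*X+R[1,1]*Y,np.full_like(X,z)],-1)
    K=np.array(m['mtx']);V=np.array(m['view']); c=P@V[:3,:3].T+V[:3,3]
    x,y,zz=c[...,0],-c[...,1],-c[...,2]; r=np.hypot(x,y); t=np.arctan2(r,zz)/np.maximum(r,1e-9)
    return cv2.remap(im,(K[0,0]*x*t+K[0,2]).astype(np.float32),(K[1,1]*y*t+K[1,2]).astype(np.float32),1)
def woodmask(im):
    hsv=cv2.cvtColor(im,cv2.COLOR_RGB2HSV); return cv2.inRange(hsv,(4,80,40),(22,255,255))
E
python3 - <<'E'
from h import *
m=eyes.camera_model('wrist'); im=snap('wrist','w1')
r=wood(im,m,.036); r2=wood(im,m,.008)
out=np.hstack([r[80:380],r2[80:380]])[:, :, ::-1]
out=cv2.resize(out,(800,int(300*800/out.shape[1])))
o2=cv2.resize(im[:,:,::-1],(400,300)); canvas=np.zeros((out.shape[0]+300,800,3),np.uint8); canvas[:out.shape[0]]=out; canvas[out.shape[0]:,:400]=o2
cv2.imwrite('pics/w1r.png',canvas); print(out.shape)
mk=woodmask(r); cs,_=cv2.findContours(mk,0,2)
for c in cs:
    if cv2.contourArea(c)>2000: print('rect mm', cv2.minAreaRect(c), cv2.contourArea(c)/4)
E
```

```text
(272, 800, 3)
rect mm ((226.5, 228.5), (123.0, 219.0), 90.0) 6364.875
```

View pics/w1r.png

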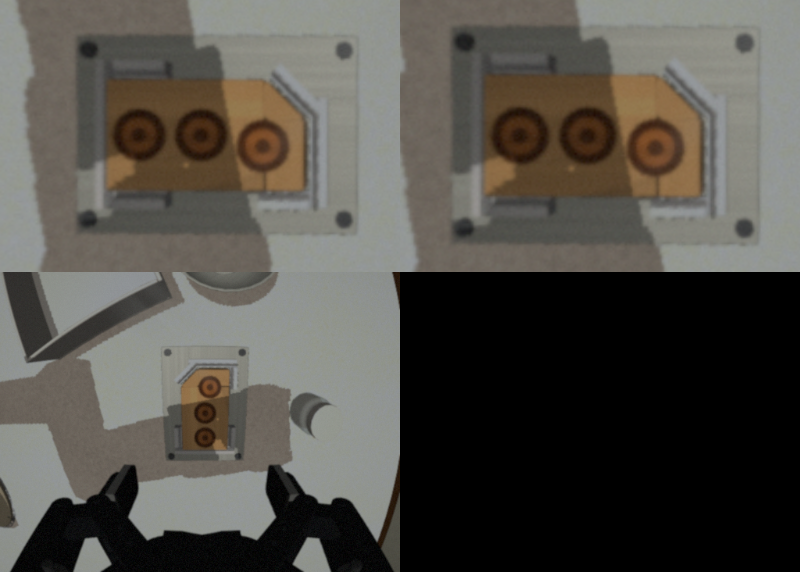

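The rectified wrist view puts the block top at 109.5 × 61.5 mm, aligned with the tool, centred at (+3.2, +4.2) mm in tool axes. The cut corner is at tool +x/−y, and the finger gaps are centred on the block. Now grasping.

Request:
arm_command:
  rows: "0 3 4 0 0 0 0;0 0 0 36 0 0 0;0 0 0 36 0 0 0;0 0 0 36 0 0 0;0 0 0 30 0 0 0"
  squeeze: 50

```text
time_s: 2.95
position: [0.6089, 0.0946, 0.063]
tool_rot: [[0.191, 0.982, -0.001], [0.982, -0.191, 0.0], [-0.0, -0.001, -1.0]]
ft_force: [0.3, -0.1, -0.5]
grip_width: 0.0853
```

Request:
arm_command:
  rows: "0 0 0 20 0 0 0;0 0 0 15 0 0 0;0 0 0 0 0 0 0;0.4 0 0 0 0 0 0;0.4 0 0 0 0 0 0"

```text
time_s: 3.37
position: [0.6101, 0.0944, 0.0314]
tool_rot: [[0.193, 0.981, 0.002], [0.981, -0.193, -0.0], [0.0, 0.002, -1.0]]
ft_force: [-0.2, -0.4, 0.5]
grip_width: 0.0637
```

Request:
arm_command:
  rows: "0.4 0 0 0 0 0 0;0.4 0 0 0 0 0 0;0.4 0 0 0 0 0 0;0.4 0 0 0 0 0 0;0.4 0 0 0 0 0 0"

```text
time_s: 3.78
position: [0.6102, 0.0944, 0.0319]
tool_rot: [[0.193, 0.981, 0.003], [0.981, -0.193, -0.0], [0.001, 0.003, -1.0]]
ft_force: [0.2, 0.5, 7.1]
grip_width: 0.0608
```

Request:
arm_command:
  rows: "0.4 0 0 -8 0 0 0;0.4 0 0 -30 0 0 0;0.4 0 0 -40 0 0 0;0.4 0 0 -40 0 0 0;0.4 0 0 -40 0 0 0"

```text
time_s: 4.2
position: [0.6087, 0.0944, 0.1906]
tool_rot: [[0.193, 0.981, -0.001], [0.981, -0.193, -0.0], [-0.0, -0.0, -1.0]]
ft_force: [1.4, 0.0, -1.3]
grip_width: 0.0609
```

Request:
arm_command:
  rows: "0.4 29 -24 0 0 0 0;0.4 29 -24 0 0 0 0;0.4 29 -24 0 0 0 0;0.4 29 -24 0 0 0 0;0.4 29 -24 0 0 0 0"

```text
time_s: 4.62
position: [0.5183, 0.2611, 0.1889]
tool_rot: [[0.194, 0.981, 0.0], [0.981, -0.194, 0.0], [0.0, 0.0, -1.0]]
ft_force: [0.7, 0.0, -2.1]
grip_width: 0.0607
```

Request:
arm_command:
  rows: "0.4 29 -24 0 0 0 0;0.4 29 -24 0 0 0 0;0.4 29 -24 0 0 0 0;0.4 0 0 0 0 0 0"

```text
time_s: 4.95
position: [0.462, 0.3639, 0.1889]
tool_rot: [[0.188, 0.982, -0.001], [0.982, -0.188, 0.002], [0.001, -0.001, -1.0]]
ft_force: [0.4, 0.1, -2.0]
grip_width: 0.0609
```

```bash
python3 - <<'E'
from h import *
m=eyes.camera_model('wrist'); im=snap('wrist','w2'); t=snap('top','t2'); print(readout.observe()['position'])
cv2.imwrite('pics/c2.png',np.hstack([cv2.resize(im[:,:,::-1],(400,300)),cv2.resize(t[100:340,60:380,::-1],(400,300))]))
E
```

```text
[0.46481666 0.36014512 0.18870727]
```

View pics/c2.png

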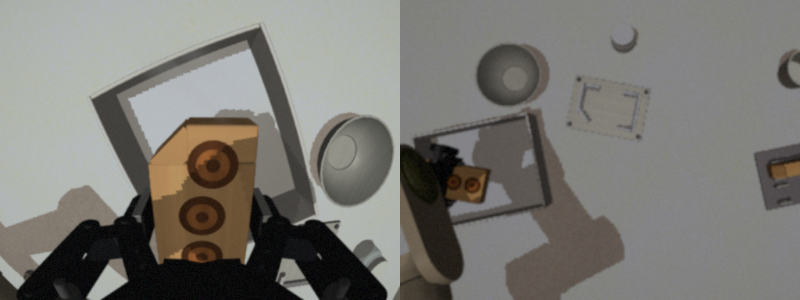

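The block is held above the crate and the frame is empty. Shifting slightly towards the crate centre, then lowering and releasing.

Request:
arm_command:
  rows: "0.4 -10 9 0 0 0 0;0.4 0 0 35 0 0 0;0.4 0 0 35 0 0 0;0.4 0 0 35 0 0 0;0.4 0 0 25 0 0 0"

```text
time_s: 5.47
position: [0.4731, 0.3451, 0.0558]
tool_rot: [[0.196, 0.981, -0.002], [0.981, -0.196, -0.001], [-0.002, -0.002, -1.0]]
ft_force: [0.6, -0.8, -1.9]
grip_width: 0.0609
```

Request:
arm_command:
  rows: "0.4 0 0 14 0 0 0;0.4 0 0 0 0 0 0;0 0 0 0 0 0 0;0 0 0 0 0 0 0;0 0 0 0 0 0 0"

```text
time_s: 5.88
position: [0.4739, 0.3475, 0.0461]
tool_rot: [[0.194, 0.981, 0.003], [0.981, -0.194, 0.001], [0.002, 0.003, -1.0]]
ft_force: [-0.1, 0.2, -0.0]
grip_width: 0.0855
```

Request:
arm_command:
  rows: "0 0 0 0 0 0 0;0 0 0 -35 0 0 0;0 0 0 -35 0 0 0;0 0 0 -40 0 0 0;0 0 0 -40 0 0 0"

```text
time_s: 6.3
position: [0.4724, 0.3474, 0.1969]
tool_rot: [[0.193, 0.981, 0.001], [0.981, -0.193, 0.0], [0.0, 0.001, -1.0]]
ft_force: [0.9, 0.5, -0.2]
grip_width: 0.0858
```

```bash
python3 - <<'E'
from h import *
im=snap('wrist','w3'); s=readout.observe(); print(s['position'],s['tool_rot'],s['q'])
k=woodmask(im); cs,_=cv2.findContours(k,0,2)
for c in cs:
    if cv2.contourArea(c)>200: r=cv2.minAreaRect(c); print(r, onz('wrist',r[0],.02))
E
```

```text
[0.4748589  0.34876735 0.20557224] [[ 0.19295116  0.98111445  0.01357539]
 [ 0.98116988 -0.19304765  0.00618562]
 [ 0.0086895   0.01212624 -0.99988872]] [ 2.47941683e+01  2.72357288e+01  7.26341963e+01 -4.52167605e-03
  7.92753040e+01  3.59234819e+01]
((261.5, 180.0), (104.0, 61.0), 90.0) [0.48058775 0.34525038 0.02      ]
```

Request:
arm_command:
  rows: "0 -39 7.5 0 0 0 0;0 -39 7.5 0 0 0 0;0 -39 7.5 0 0 0 0;0 -39 7.5 0 0 0 0;0 -39 7.5 0 0 0 0"

```text
time_s: 6.77
position: [0.4714, 0.1474, 0.195]
tool_rot: [[0.193, 0.981, 0.002], [0.981, -0.193, 0.0], [0.0, 0.002, -1.0]]
ft_force: [0.6, -0.1, -0.1]
grip_width: 0.0851
```

Request:
arm_command:
  rows: "0 -39 7.5 0 0 0 0;0 -39 7.5 0 0 0 0;0 -39 7.5 0 0 0 0;0 -39 7.5 0 0 0 0;0 -39 7.5 0 0 0 0"

```text
time_s: 7.18
position: [0.4705, -0.0514, 0.1951]
tool_rot: [[0.193, 0.981, 0.002], [0.981, -0.193, -0.001], [-0.0, 0.002, -1.0]]
ft_force: [0.8, -0.0, 0.4]
grip_width: 0.0852
```

Request:
arm_command:
  rows: "0 -39 7.5 0 0 0 0;0 -39 7.5 0 0 0 0;0 -39 7.5 0 0 0 0;0 -39 7.5 0 0 0 0;0 -39 7.5 0 0 0 0"

```text
time_s: 7.6
position: [0.4695, -0.2502, 0.1951]
tool_rot: [[0.194, 0.981, 0.001], [0.981, -0.194, -0.001], [-0.001, 0.001, -1.0]]
ft_force: [0.9, 0.1, 1.1]
grip_width: 0.0853
```

Request:
arm_command:
  rows: "0 -39 7.5 0 0 0 0;0 -35 7.5 0 0 0 0;0 0 0 0 0 0 -6.5;0 0 0 0 0 0 -6.5;0 0 0 0 0 0 -6.5"

```text
time_s: 8.02
position: [0.4701, -0.3244, 0.1946]
tool_rot: [[-0.15, 0.989, 0.001], [0.989, 0.15, -0.001], [-0.001, 0.0, -1.0]]
ft_force: [-0.1, 0.7, 0.0]
grip_width: 0.0852
```

Request:
arm_command:
  rows: "0 0 0 0 0 0 0;0 0 0 0 0 0 0"

```text
time_s: 8.18
position: [0.4703, -0.3236, 0.1948]
tool_rot: [[-0.142, 0.99, 0.001], [0.99, 0.142, -0.001], [-0.001, 0.0, -1.0]]
ft_force: [-0.0, 0.5, 0.5]
grip_width: 0.0853
```

```bash
python3 - <<'E'
from h import *
m=eyes.camera_model('wrist'); im=snap('wrist','w4'); s=readout.observe(); print(s['position'],s['tool_rot'].round(3).tolist(),s['q'].round(1))
r=wood(im,m,.07)
cv2.imwrite('pics/w4r.png',np.hstack([cv2.resize(im[:,:,::-1],(400,300)),cv2.resize(r[:,:,::-1],(300,300))]))
cs,_=cv2.findContours(woodmask(r),0,2)
for c in cs:
    if cv2.contourArea(c)>800: q=cv2.minAreaRect(c); print(q,cv2.boundingRect(c))
E
```

```text
[ 0.47037949 -0.32349989  0.19473492] [[-0.142, 0.99, 0.001], [0.99, 0.142, -0.001], [-0.001, 0.0, -1.0]] [-46.4  26.3  76.1   0.   77.5 -54.6]
((240.13232421875, 231.81776428222656), (58.18590545654297, 222.8773193359375), 87.82526397705078) (129, 201, 224, 64)
```

View pics/w4r.png

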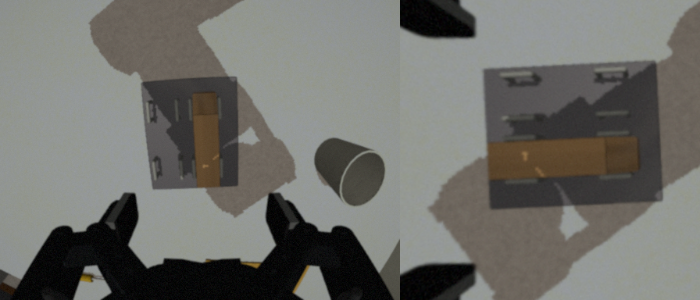

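In the rectified view the clean block's top edge is 29 mm wide and its flat part about 87 mm long, both as expected. Its centre is at tool (+9.5, +6) mm, turned −2.2° about tool z. The hollow face is away from the robot and the cut corner is at tool +x. Grasping the top edge.

Request:
arm_command:
  rows: "0 7 6 0 0 0 -2.2;0 0 0 35 0 0 0;0 0 0 35 0 0 0;0 0 0 35 0 0 0;0 0 0 16 0 0 0"
  squeeze: 50

```text
time_s: 8.65
position: [0.4744, -0.3139, 0.0697]
tool_rot: [[-0.183, 0.983, -0.004], [0.983, 0.183, 0.004], [0.004, -0.003, -1.0]]
ft_force: [0.6, 0.6, -0.6]
grip_width: 0.0851
```

Request:
arm_command:
  rows: "0 0 0 10 0 0 0;0 0 0 0 0 0 0;0.8 0 0 0 0 0 0;0.8 0 0 0 0 0 0;0.8 0 0 0 0 0 0"

```text
time_s: 9.07
position: [0.4758, -0.3162, 0.0648]
tool_rot: [[-0.183, 0.983, 0.002], [0.983, 0.183, -0.002], [-0.002, 0.002, -1.0]]
ft_force: [0.2, -0.3, 0.1]
grip_width: 0.0517
```

Request:
arm_command:
  rows: "0.8 0 0 0 0 0 0;0.8 0 0 0 0 0 0;0.8 0 0 0 0 0 0;0.8 0 0 0 0 0 0;0.8 0 0 0 0 0 0"

```text
time_s: 9.48
position: [0.4755, -0.316, 0.0643]
tool_rot: [[-0.183, 0.983, 0.001], [0.983, 0.183, -0.001], [-0.001, 0.001, -1.0]]
ft_force: [-1.6, 1.9, 6.0]
grip_width: 0.027
```

Request:
arm_command:
  rows: "0.8 0 0 -8 0 0 0;0.8 0 0 -28 0 0 0;0.8 0 0 -40 0 0 0;0.8 0 0 -40 0 0 0;0.8 0 0 0 0 0 0"

```text
time_s: 9.9
position: [0.4772, -0.3176, 0.1875]
tool_rot: [[-0.183, 0.983, 0.01], [0.983, 0.183, -0.01], [-0.011, 0.008, -1.0]]
ft_force: [-0.0, -0.5, -0.1]
grip_width: 0.0274
```

Request:
arm_command:
  rows: "0.8 36 12 0 0 0 0;0.8 36 12 0 0 0 0;0.8 36 12 0 0 0 0;0.8 36 12 0 0 0 0;0.8 34 10 0 0 0 0"

```text
time_s: 10.32
position: [0.4996, -0.1283, 0.1796]
tool_rot: [[-0.183, 0.983, 0.0], [0.983, 0.183, -0.0], [-0.0, 0.0, -1.0]]
ft_force: [1.7, 0.1, -1.0]
grip_width: 0.0268
```

Request:
arm_command:
  rows: "0.8 0 0 0 -7 0 0;0.8 0 0 0 -7 0 0;0.8 0 0 0 -7 0 0;0.8 0 0 0 -7 0 0;0.8 0 0 0 -7 0 0"

```text
time_s: 10.73
position: [0.4993, -0.1296, 0.1799]
tool_rot: [[-0.184, 0.814, 0.551], [0.983, 0.153, 0.103], [-0.0, 0.56, -0.828]]
ft_force: [0.9, 1.3, -0.7]
grip_width: 0.0268
```

Request:
arm_command:
  rows: "0.8 0 0 0 -7 0 0;0.8 0 0 0 -7 0 0;0.8 0 0 0 -7 0 0;0.8 0 0 0 -7 0 0;0.8 0 0 0 0 0 0"

```text
time_s: 11.15
position: [0.4992, -0.1247, 0.1762]
tool_rot: [[-0.202, 0.594, 0.778], [0.979, 0.106, 0.173], [0.021, 0.797, -0.603]]
ft_force: [0.2, 0.5, -1.1]
grip_width: 0.0274
```

```bash
python3 - <<'E'
from h import *
im=snap('wrist','w5'); t=snap('top','t5'); si=snap('side','s5'); s=readout.observe(); print(s['position'],s['tool_rot'].round(3).tolist(),s['q'].round(1))
cv2.imwrite('pics/c5.png',np.hstack([cv2.resize(im[:,:,::-1],(400,300)),cv2.resize(si[130:340,100:380,::-1],(400,300))]))
E
```

```text
[ 0.50031641 -0.12491437  0.17734756] [[-0.203, 0.597, 0.776], [0.979, 0.108, 0.173], [0.02, 0.795, -0.607]] [ -47.3   17.2  117.6   77.7   44.7 -117.8]
```

View pics/c5.png

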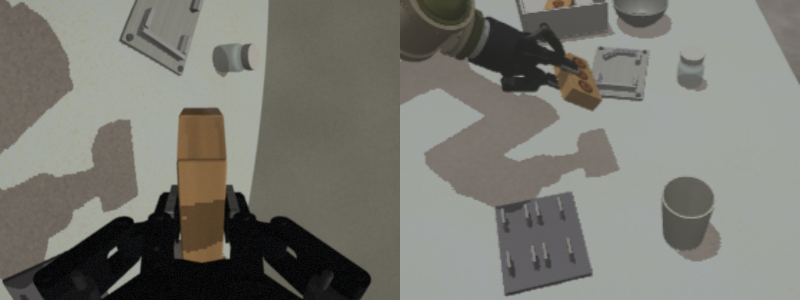

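The block is held and clear of the table, but the tilt stopped at 52.6° because the arm is near a wrist limit. I'll move farther out, where the tilt is easier, and continue.

Request:
arm_command:
  rows: "0.8 -8 20 26 0 0 0;0.8 -8 20 26 0 0 0;0.8 -8 20 26 0 0 0;0.8 0 0 0 0 0 0;0.8 0 0 0 0 0 0"

```text
time_s: 11.72
position: [0.6028, -0.1273, 0.1779]
tool_rot: [[-0.206, 0.595, 0.777], [0.978, 0.111, 0.175], [0.018, 0.796, -0.605]]
ft_force: [-0.5, 0.6, -1.7]
grip_width: 0.027
```

Request:
arm_command:
  rows: "0.8 0 0 0 -4 0 0;0.8 0 0 0 -4 0 0;0.8 0 0 0 -4 0 0;0.8 0 0 0 0 0 0"

```text
time_s: 12.05
position: [0.6001, -0.1278, 0.1761]
tool_rot: [[-0.203, 0.422, 0.884], [0.979, 0.067, 0.193], [0.022, 0.904, -0.427]]
ft_force: [0.1, -0.0, -2.5]
grip_width: 0.0272
```

```bash
python3 - <<'E'
from h import *
s=readout.observe(); print(s['position'],s['tool_rot'].round(3).tolist(),s['q'].round(1))
E
```

```text
[ 0.60012579 -0.12780504  0.17606846] [[-0.203, 0.422, 0.884], [0.979, 0.067, 0.193], [0.022, 0.904, -0.427]] [ -40.2   27.4  110.1   99.3   46.7 -131.1]
```

Request:
arm_command:
  rows: "0.8 -0.7 -29 13.7 0 0 0;0.8 -0.7 -29 13.7 0 0 0;0.8 -0.7 -29 13.7 0 0 0;0.8 -0.5 -20 9.5 0 0 0;0.8 0 0 0 0 0 0"

```text
time_s: 12.47
position: [0.601, -0.1277, 0.0554]
tool_rot: [[-0.205, 0.427, 0.881], [0.978, 0.066, 0.195], [0.025, 0.902, -0.431]]
ft_force: [-0.2, 0.5, -0.7]
grip_width: 0.0271
```

Request:
arm_command:
  rows: "0.8 0 0 0 0 0 0;0.8 0 0 0 0 0 0"

```text
time_s: 12.63
position: [0.6021, -0.1283, 0.0606]
tool_rot: [[-0.205, 0.42, 0.884], [0.979, 0.07, 0.193], [0.019, 0.905, -0.425]]
ft_force: [-0.7, -0.2, -1.3]
grip_width: 0.0271
```

```bash
python3 - <<'E'
from h import *
si=snap('side','s6');im=snap('wrist','w6'); s=readout.observe(); print(s['position'],s['tool_rot'].round(3).tolist(),s['q'].round(1),s['ft_force'])
cv2.imwrite('pics/c6.png',np.hstack([cv2.resize(im[:,:,::-1],(400,300)),cv2.resize(si[150:255,160:300,::-1],(400,300))]))
E
```

```text
[ 0.60206275 -0.12846191  0.06091028] [[-0.204, 0.419, 0.885], [0.979, 0.071, 0.192], [0.017, 0.905, -0.424]] [ -40.2   42.6  113.7  115.    52.4 -155.2] [ 0.49377031 -0.22012004 -0.52680568]
```

View pics/c6.png

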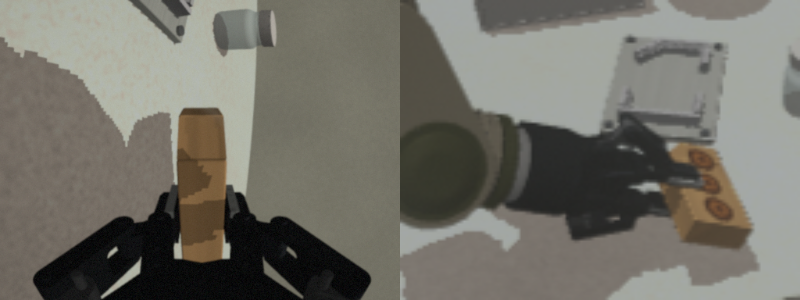

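The side view shows the block held with hollows up, clear of the frame. q6 is at −155°, so I'm lowering slowly with checks.

Request:
arm_command:
  rows: "0.8 0 -7.2 3.4 0 0 0;0.8 0 -7.2 3.4 0 0 0;0.8 0 -2.7 1.3 0 0 0;0.8 0 0 0 0 0 0;0.8 0 0 0 0 0 0"

```text
time_s: 13.15
position: [0.6016, -0.128, 0.0396]
tool_rot: [[-0.203, 0.421, 0.884], [0.979, 0.069, 0.192], [0.02, 0.904, -0.426]]
ft_force: [0.1, -0.8, -1.4]
grip_width: 0.0273
```

```bash
python3 - <<'E'
from h import *
s=readout.observe(); print(s['position'],s['tool_rot'].round(3).tolist(),s['q'].round(1),s['ft_force'])
E
```

```text
[ 0.60160929 -0.12801748  0.0396233 ] [[-0.203, 0.421, 0.884], [0.979, 0.069, 0.192], [0.02, 0.904, -0.426]] [ -40.1   45.5  114.   117.1   53.6 -158.5] [ 0.05399516 -0.79623079 -1.42257946]
```

Request:
arm_command:
  rows: "0.8 0 -1.8 0.8 0 0 0;0.8 0 -0.9 0.4 0 0 0;0.8 0 0 0 0 0 0"

```text
time_s: 13.4
position: [0.6017, -0.128, 0.0374]
tool_rot: [[-0.204, 0.419, 0.885], [0.979, 0.07, 0.192], [0.019, 0.905, -0.425]]
ft_force: [-1.2, 1.1, 2.4]
grip_width: 0.027
```

Request:
arm_command:
  rows: "0.8 0 -0.9 0.4 0 0 0;0.8 0 0 0 0 0 0"

```text
time_s: 13.57
position: [0.6018, -0.1279, 0.0371]
tool_rot: [[-0.204, 0.418, 0.885], [0.979, 0.07, 0.192], [0.019, 0.906, -0.423]]
ft_force: [-3.8, 0.8, 7.6]
grip_width: 0.0271
```

The bottom edge has touched the table (7.6 N). Opening while raising along tool y so the lower finger stays put, then withdrawing horizontally.

Request:
arm_command:
  rows: "0.6 0 1.5 0 0 0 0;0.55 0 3 0 0 0 0;0.5 0 3 0 0 0 0;0.47 0 1 0 0 0 0;0.47 0 0 0 0 0 0"

```text
time_s: 13.98
position: [0.6053, -0.1274, 0.0441]
tool_rot: [[-0.204, 0.42, 0.884], [0.979, 0.07, 0.192], [0.019, 0.905, -0.426]]
ft_force: [0.4, -1.3, -0.9]
grip_width: 0.0454
```

Request:
arm_command:
  rows: "0.47 0 -3.4 -7.2 0 0 0;0.47 0 -3.4 -7.2 0 0 0;0.47 0 -3.4 -7.2 0 0 0;0.47 0 0 0 0 0 0"

```text
time_s: 14.32
position: [0.5803, -0.1327, 0.0434]
tool_rot: [[-0.202, 0.422, 0.884], [0.979, 0.068, 0.191], [0.021, 0.904, -0.427]]
ft_force: [-0.2, -0.4, 0.5]
grip_width: 0.0456
```

```bash
python3 - <<'E'
from h import *
im=snap('wrist','w7');si=snap('side','s7'); s=readout.observe(); print(s['position'],s['tool_rot'].round(3).tolist(),s['q'].round(1),s['ft_force'])
cv2.imwrite('pics/c7.png',np.hstack([cv2.resize(im[:,:,::-1],(400,300)),cv2.resize(si[150:255,160:300,::-1],(400,300))]))
E
```

```text
[ 0.5813645  -0.13275093  0.04358683] [[-0.202, 0.421, 0.884], [0.979, 0.069, 0.191], [0.02, 0.904, -0.426]] [ -42.5   44.8  116.6  115.9   55.2 -160.2] [ 0.57964613 -0.64622898 -0.86746501]
```

View pics/c7.png

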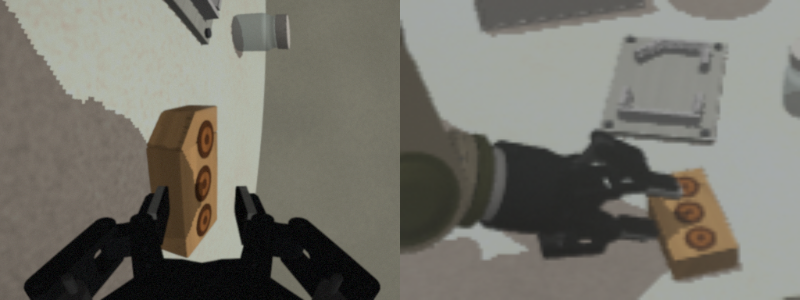

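The block has settled back with hollows up; its near edge rests on the lower fingertip. Withdrawing the rest.

Request:
arm_command:
  rows: "0.47 0 -3.4 -7.2 0 0 0;0.47 0 -3.4 -7.2 0 0 0;0.47 0 -3.4 -7.2 0 0 0;0.47 0 -1.5 -7 0 0 0;0.47 0 0 -20 0 0 0"

```text
time_s: 14.83
position: [0.5337, -0.1423, 0.0534]
tool_rot: [[-0.204, 0.421, 0.884], [0.979, 0.07, 0.193], [0.02, 0.905, -0.426]]
ft_force: [-0.8, 0.1, 0.1]
grip_width: 0.0454
```

Request:
arm_command:
  rows: "0.3 0 0 -30 3 0 0;0.3 0 15 -30 6 0 0;0.3 0 20 -20 6 0 0;0 0 20 -20 7 0 0;0 0 20 -20 7 0 0"

```text
time_s: 15.25
position: [0.4871, -0.1475, 0.1303]
tool_rot: [[-0.233, 0.669, 0.706], [0.972, 0.126, 0.201], [0.046, 0.733, -0.679]]
ft_force: [0.4, 0.6, -0.9]
grip_width: 0.0815
```

```bash
python3 - <<'E'
from h import *
t=snap('top','t8');si=snap('side','s8'); s=readout.observe(); print(s['position'],s['tool_rot'].round(3).tolist(),s['q'].round(1),s['ft_force'])
for n,i in(('top',t),('side',si)):
    cs,_=cv2.findContours(woodmask(i),0,2)
    for c in cs:
        if cv2.contourArea(c)>150: r=cv2.minAreaRect(c); print(n,r,onz(n,r[0],.028))
E
```

```text
[ 0.48861697 -0.14746413  0.1317453 ] [[-0.235, 0.664, 0.709], [0.971, 0.13, 0.201], [0.041, 0.736, -0.676]] [ -50.    22.3  117.    72.5   44.8 -119.1] [ 0.18066922  0.52035161 -0.02707124]
top ((133.0889892578125, 235.36329650878906), (42.36410903930664, 23.21673011779785), 9.865806579589844) [0.47323589 0.34393797 0.028     ]
top ((304.0140380859375, 182.7275390625), (22.261091232299805, 39.575279235839844), 77.00537872314453) [ 0.61249665 -0.12195098  0.028     ]
top ((480.5, 180.5), (75.0, 61.0), 90.0) [ 0.61515802 -0.61824822  0.028     ]
side ((261.3448181152344, 227.36207580566406), (36.58198165893555, 24.14039421081543), 68.19859313964844) [ 0.61699778 -0.1370961   0.028     ]
side ((13.446744918823242, 102.2278060913086), (26.65248680114746, 11.204922676086426), 67.61986541748047) [-0.31867836  0.62766671  0.028     ]
side ((431.64764404296875, 177.60768127441406), (277.6170959472656, 37.25636291503906), 47.86994171142578) [1.16535737 0.0438615  0.028     ]
```

The top view gives the clean block flat at about (0.613, −0.122); both views agree roughly. Bringing the tool back upright.

Request:
arm_command:
  rows: "0 1 26 -24 0 0 0;0 1 26 -24 0 0 0;0 0 0 0 7 0 0;0 0 0 0 7 0 0;0 0 0 0 7 0 0"

```text
time_s: 15.77
position: [0.4874, -0.1474, 0.1988]
tool_rot: [[-0.238, 0.864, 0.444], [0.97, 0.187, 0.155], [0.051, 0.468, -0.882]]
ft_force: [-0.3, 0.9, -0.8]
grip_width: 0.0853
```

Request:
arm_command:
  rows: "0 0 0 0 7 0 0;0 0 0 0 7 0 0;0 0 0 0 7 0 0;0 0 0 0 5 0 0;0 0 0 0 0 0 0"

```text
time_s: 16.18
position: [0.4893, -0.1463, 0.1977]
tool_rot: [[-0.243, 0.97, 0.02], [0.968, 0.242, 0.062], [0.055, 0.035, -0.998]]
ft_force: [0.4, 0.6, -1.8]
grip_width: 0.0856
```

```bash
cat >> h.py <<'E'
from scipy.spatial.transform import Rotation as Ro
def goto(p,yawx):
    """total shift (tool axes, mm) then turn (deg) to reach p, tool down, tool x at yawx"""
    s=readout.observe(); R=s['tool_rot']; a=np.radians(yawx); c,d=np.cos(a),np.sin(a)
    T=np.array([[c,d,0],[d,-c,0],[0,0,-1.]])
    print('shift',(R.T@(np.array(p)-s['position'])*1000).round(1),'turn',Ro.from_matrix(R.T@T).as_rotvec(degrees=True).round(2),'q',s['q'].round(1),'pos',s['position'].round(4))
E
python3 -c "
from h import *
goto([.613,-.122,.2],101)"
```

```text
shift [ -6.5 125.9   1.7] turn [ 1.91 -3.22  3.05] q [-31.7  20.5  85.5   3.8  74.9 -46.8] pos [ 0.4893 -0.1463  0.1977]
```

Request:
arm_command:
  rows: "0 -2 31 0 0 0 0;0 -2 31 0 0 0 0;0 -1 32 0 0 0 0;0 -1 32 2 0 0 0;0 0 0 0 1.9 -3.2 3"

```text
time_s: 16.6
position: [0.6147, -0.1233, 0.1989]
tool_rot: [[-0.189, 0.982, 0.005], [0.982, 0.189, 0.002], [0.001, 0.005, -1.0]]
ft_force: [-0.8, -0.7, -1.2]
grip_width: 0.0855
```

Request:
arm_command:
  rows: "0 0 0 0 0 0 0;0 0 0 0 0 0 0"

```text
time_s: 16.77
position: [0.6114, -0.1227, 0.2004]
tool_rot: [[-0.19, 0.982, 0.003], [0.982, 0.19, 0.001], [0.001, 0.003, -1.0]]
ft_force: [-0.0, -0.5, -0.5]
grip_width: 0.0857
```

```bash
python3 - <<'E'
from h import *
m=eyes.camera_model('wrist'); im=snap('wrist','w9'); s=readout.observe(); print(s['position'],s['tool_rot'].round(3).tolist(),s['q'].round(1))
r=wood(im,m,.028)
cv2.imwrite('pics/w9r.png',r[:,:,::-1])
cs,_=cv2.findContours(woodmask(r),0,2)
for c in cs:
    if cv2.contourArea(c)>2000: print(cv2.minAreaRect(c),cv2.contourArea(c)/4)
goto([.613,-.122,.2],101)
E
```

```text
[ 0.61131106 -0.12325632  0.20103357] [[-0.189, 0.982, 0.004], [0.982, 0.189, 0.0], [-0.0, 0.004, -1.0]] [-22.3  31.1  66.5   0.1  82.2 -33.2]
((219.80419921875, 227.927490234375), (123.18294525146484, 220.55555725097656), 88.51853942871094) 6357.875
shift [0.9 1.9 1. ] turn [ 0.22  0.02 -0.12] q [-22.3  31.1  66.5   0.1  82.2 -33.2] pos [ 0.6113 -0.1233  0.201 ]
```

View pics/w9r.png

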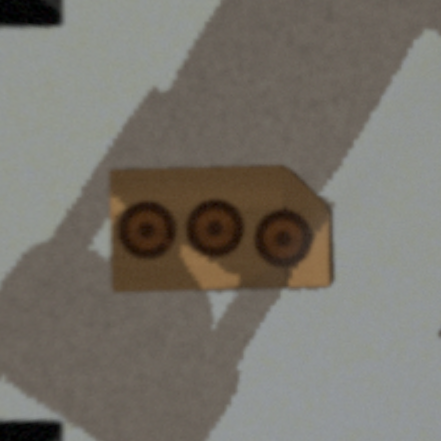

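Flat with hollows up, 110.3 × 61.6 mm, centred at tool (0, +4.0) mm and turned −1.5°. Taking it by its long sides, with the TCP at the same height relative to the block as in the used-block grasp.

Request:
arm_command:
  rows: "0 0 4 0 0 0 -1.5;0 0 0 38 0 0 0;0 0 0 38 0 0 0;0 0 0 38 0 0 0;0 0 0 30 0 0 0"
  squeeze: 50

```text
time_s: 17.23
position: [0.6157, -0.1234, 0.0558]
tool_rot: [[-0.213, 0.977, 0.004], [0.977, 0.213, -0.002], [-0.002, 0.003, -1.0]]
ft_force: [1.7, 0.8, -0.3]
grip_width: 0.0854
```

Request:
arm_command:
  rows: "0 0 0 20 0 0 0;0 0 0 13 0 0 0;0 0 0 0 0 0 0;0 0 0 0 0 0 0"

```text
time_s: 17.57
position: [0.6169, -0.1238, 0.0252]
tool_rot: [[-0.212, 0.977, 0.005], [0.977, 0.212, -0.003], [-0.004, 0.004, -1.0]]
ft_force: [-0.1, 0.7, 1.2]
grip_width: 0.0854
```

```bash
python3 -c "
from h import *
goto([.6118,-.1226,.025],102.4)"
```

```text
shift [ 2.2 -4.7  0.2] turn [ 0.22  0.22 -0.15] q [-22.1  42.3  77.   -0.1  60.4 -34.3] pos [ 0.6169 -0.1238  0.0252]
```

Request:
arm_command:
  rows: "0 1.5 -1 0 0 0 0;0 0 0 0 0 0 0;0.4 0 0 0 0 0 0;0.4 0 0 0 0 0 0;0.4 0 0 0 0 0 0"

```text
time_s: 17.98
position: [0.6162, -0.1222, 0.0263]
tool_rot: [[-0.212, 0.977, 0.006], [0.977, 0.212, -0.005], [-0.006, 0.005, -1.0]]
ft_force: [-1.0, 0.7, 6.6]
grip_width: 0.0608
```

Request:
arm_command:
  rows: "0.4 0 0 0 0 0 0;0.4 0 0 0 0 0 0;0.4 0 0 0 0 0 0;0.4 0 0 0 0 0 0"

```text
time_s: 18.32
position: [0.6162, -0.1222, 0.0263]
tool_rot: [[-0.212, 0.977, 0.006], [0.977, 0.212, -0.005], [-0.006, 0.005, -1.0]]
ft_force: [-1.5, 0.9, 6.6]
grip_width: 0.0612
```

Request:
arm_command:
  rows: "0.4 0 0 -8 0 0 0;0.4 0 0 -30 0 0 0;0.4 0 0 -30 0 0 0;0.4 0 0 -30 0 0 0;0.4 0 0 0 0 0 0"

```text
time_s: 18.73
position: [0.6176, -0.1224, 0.1298]
tool_rot: [[-0.212, 0.977, 0.015], [0.977, 0.212, -0.008], [-0.011, 0.013, -1.0]]
ft_force: [1.3, 0.2, -0.9]
grip_width: 0.0605
```

```bash
python3 -c "
from h import *
goto([.6102,.0944,.122],78.87)"
```

```text
shift [213.5  38.6   5.9] turn [ 0.85  0.47 23.37] q [-21.9  35.   71.7  -0.1  72.3 -34.1] pos [ 0.6176 -0.1224  0.1298]
```

Request:
arm_command:
  rows: "0.4 36 6.5 1 0 0 0;0.4 36 6.5 0 0 0 0;0.4 36 6.5 0 0 0 0;0.4 36 6.5 0 0 0 0;0.4 36 6.5 0 0 0 0"

```text
time_s: 19.15
position: [0.6086, 0.0628, 0.1214]
tool_rot: [[-0.211, 0.977, 0.005], [0.977, 0.211, -0.004], [-0.005, 0.004, -1.0]]
ft_force: [0.8, -0.0, -0.3]
grip_width: 0.0607
```

Request:
arm_command:
  rows: "0.4 34 6 0 0 0 0;0.4 0 0 0 0 0 5.9;0.4 0 0 0 0 0 5.9;0.4 0 0 0 0 0 5.9;0.4 0 0 0 0.5 0.3 5.7"

```text
time_s: 19.57
position: [0.6074, 0.0962, 0.1212]
tool_rot: [[0.198, 0.98, -0.003], [0.98, -0.198, 0.002], [0.002, -0.004, -1.0]]
ft_force: [0.9, 1.3, -1.2]
grip_width: 0.0607
```

Request:
arm_command:
  rows: "0.4 0 0 0 0 0 0;0.4 0 0 0 0 0 0;0.4 0 0 0 0 0 0"

```text
time_s: 19.82
position: [0.6077, 0.0956, 0.1212]
tool_rot: [[0.191, 0.982, -0.003], [0.982, -0.191, 0.002], [0.002, -0.003, -1.0]]
ft_force: [0.1, 0.1, -2.1]
grip_width: 0.0605
```

```bash
python3 - <<'E'
from h import *
s=readout.observe();print(s['tool_rot'].round(4).tolist())
goto([.6102,.0944,.122],78.87)
m=eyes.camera_model('wrist'); im=snap('wrist','w10')
r=wood(im,m,s['position'][2]+.002); cs,_=cv2.findContours(woodmask(r),0,2)
for c in cs:
    if cv2.contourArea(c)>2000: print(cv2.minAreaRect(c),cv2.boundingRect(c))
cv2.imwrite('pics/w10r.png',cv2.resize(im[:,:,::-1],(512,384)))
E
```

```text
[[0.1912, 0.9815, -0.003], [0.9815, -0.1912, 0.0022], [0.0016, -0.0033, -1.0]]
shift [-0.6  2.7 -0.9] turn [-0.19 -0.09  0.11] q [-2.1 34.6 74.1  0.1 71.4  8.9] pos [0.6077 0.0956 0.1212]
((230.5, 221.0), (122.0, 211.0), 90.0) (125, 160, 212, 123)
```

View pics/w10r.png

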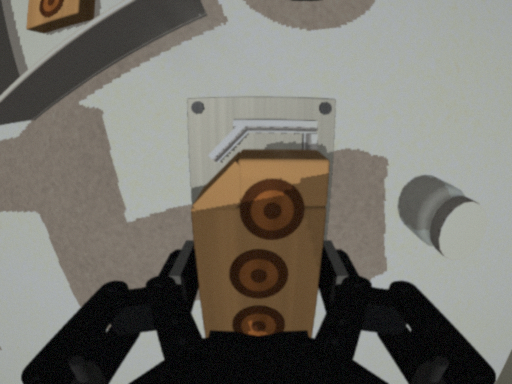

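Holding it well, with the frame under it and the cut corners matching. I'll compare the block's end position in the hand with the used-block picture (w2), which was taken in the same hand-camera geometry.

```bash
python3 - <<'E'
from h import *
s=readout.observe();m=eyes.camera_model('wrist')
for n,dz in(('w2',.0041),('w10',.0017)):
    im=cv2.imread(f'pics/{n}.png')[:,:,::-1].copy()
    r=wood(im,m,s['position'][2]+dz)
    k=woodmask(r); 
    cols=[np.where(k[y])[0].max() for y in (220,240,260,270)]
    print(n,[(c-220)/2 for c in cols], [( (np.where(k[:,x])[0].min()-220)/2,(np.where(k[:,x])[0].max()-220)/2) for x in (240,270,320)])
    lab=cv2.connectedComponentsWithStats(k)
E
```

```text
w2 [np.float64(57.5), np.float64(57.5), np.float64(58.0), np.float64(57.5)] [(np.float64(-30.0), np.float64(31.0)), (np.float64(-30.0), np.float64(30.5)), (np.float64(-14.5), np.float64(31.0))]
w10 [np.float64(57.5), np.float64(57.5), np.float64(58.0), np.float64(57.5)] [(np.float64(-30.0), np.float64(31.0)), (np.float64(-30.0), np.float64(31.0)), (np.float64(-14.5), np.float64(31.0))]
```

The hand pose matches the used block's to within 0.5 mm. Descending to just above the fences.

Request:
arm_command:
  rows: "0.4 -0.6 2.2 0 -0.2 0 0.1;0.4 0 0 25 0 0 0;0.4 0 0 20 0 0 0;0.4 0 0 18 0 0 0;0.4 0 0 0 0 0 0"

```text
time_s: 20.28
position: [0.6082, 0.0946, 0.0548]
tool_rot: [[0.195, 0.981, -0.006], [0.981, -0.195, 0.002], [0.001, -0.006, -1.0]]
ft_force: [-0.1, 0.5, -2.0]
grip_width: 0.0606
```

Request:
arm_command:
  rows: "0.4 0 0 0 0 0 0;0.4 0 0 0 0 0 0"

```text
time_s: 20.45
position: [0.6105, 0.0947, 0.0593]
tool_rot: [[0.195, 0.981, 0.002], [0.981, -0.195, 0.002], [0.002, 0.002, -1.0]]
ft_force: [0.2, -0.2, -0.3]
grip_width: 0.0609
```

```bash
python3 -c "
from h import *
goto([.6102,.0944,.0343],78.87)"
```

```text
shift [-0.4 -0.3 25. ] turn [ 0.11 -0.11 -0.13] q [-2.2 38.9 77.5  0.1 63.5  9. ] pos [0.6105 0.0947 0.0593]
```

Within 0.4 mm; going down slowly.

Request:
arm_command:
  rows: "0.4 -0.4 -0.3 6 0 0 0;0.4 0 0 6 0 0 0;0.4 0 0 4 0 0 0;0.4 0 0 0 0 0 0"

```text
time_s: 20.78
position: [0.609, 0.0944, 0.0413]
tool_rot: [[0.196, 0.981, -0.001], [0.981, -0.196, 0.002], [0.001, -0.001, -1.0]]
ft_force: [0.3, 0.1, -1.3]
grip_width: 0.0607
```

Request:
arm_command:
  rows: "0.4 0 0 3 0 0 0;0.4 0 0 3 0 0 0;0.4 0 0 2 0 0 0;0.4 0 0 0 0 0 0"

```text
time_s: 21.12
position: [0.6095, 0.0945, 0.0345]
tool_rot: [[0.196, 0.981, 0.001], [0.981, -0.196, 0.002], [0.002, 0.0, -1.0]]
ft_force: [0.3, 0.6, 1.0]
grip_width: 0.0606
```

Request:
arm_command:
  rows: "0.4 0 0 1 0 0 0;0.4 0 0 0 0 0 0;0.4 0 0 0 0 0 0"

```text
time_s: 21.37
position: [0.6095, 0.0945, 0.0344]
tool_rot: [[0.195, 0.981, 0.001], [0.981, -0.195, 0.001], [0.002, 0.001, -1.0]]
ft_force: [-4.3, 0.6, 9.3]
grip_width: 0.0601
```

Contact at TCP z = 0.0344, against 0.0343 expected, so it is on the pocket floor. Releasing.

Request:
arm_command:
  rows: "0.2 0 0 0 0 0 0;0 0 0 0 0 0 0;0 0 0 0 0 0 0;0 0 0 0 0 0 0;0 0 0 0 0 0 0"

```text
time_s: 21.78
position: [0.6095, 0.0944, 0.033]
tool_rot: [[0.196, 0.981, 0.0], [0.981, -0.196, 0.002], [0.002, -0.0, -1.0]]
ft_force: [0.3, 0.4, -0.0]
grip_width: 0.0853
```

Request:
arm_command:
  rows: "0 0 0 -20 0 0 0;0 0 0 -36 0 0 0;0 0 0 -40 0 0 0;0 0 0 -40 0 0 0;0 0 0 -30 0 0 0"

```text
time_s: 22.2
position: [0.6097, 0.0942, 0.2026]
tool_rot: [[0.196, 0.981, 0.004], [0.981, -0.196, 0.002], [0.002, 0.003, -1.0]]
ft_force: [1.4, 1.3, 1.2]
grip_width: 0.0854
```

Request:
arm_command:
  rows: "0 0 0 0 0 0 0;0 0 0 0 0 0 0"

```text
time_s: 22.37
position: [0.6098, 0.0941, 0.2007]
tool_rot: [[0.196, 0.981, 0.004], [0.981, -0.196, 0.001], [0.002, 0.004, -1.0]]
ft_force: [-0.4, -0.7, 0.0]
grip_width: 0.0854
```

```bash
python3 - <<'E'
from h import *
s=readout.observe(); print(s['position'],s['tool_rot'].round(3).tolist())
m=eyes.camera_model('wrist'); im=snap('wrist','w11'); t=snap('top','t11'); si=snap('side','s11')
r=wood(im,m,.036); cs,_=cv2.findContours(woodmask(r),0,2)
for c in cs:
    if cv2.contourArea(c)>2000: print(cv2.minAreaRect(c),cv2.contourArea(c)/4)
o=np.zeros((600,800,3),np.uint8)
o[:300,:400]=cv2.resize(r[80:350,20:380,::-1],(400,300)); o[:300,400:]=cv2.resize(si[145:215,215:310,::-1],(400,300))
o[300:,:400]=cv2.resize(t[:,:,::-1],(400,300)); o[300:,400:]=cv2.resize(si[:,:,::-1],(400,300))
cv2.imwrite('pics/c11.png',o)
E
```

```text
[0.60979252 0.09414027 0.20065697] [[0.196, 0.981, 0.004], [0.981, -0.196, 0.001], [0.002, 0.004, -1.0]]
((221.5, 222.5), (123.0, 221.0), 90.0) 6401.75
```

View pics/c11.png

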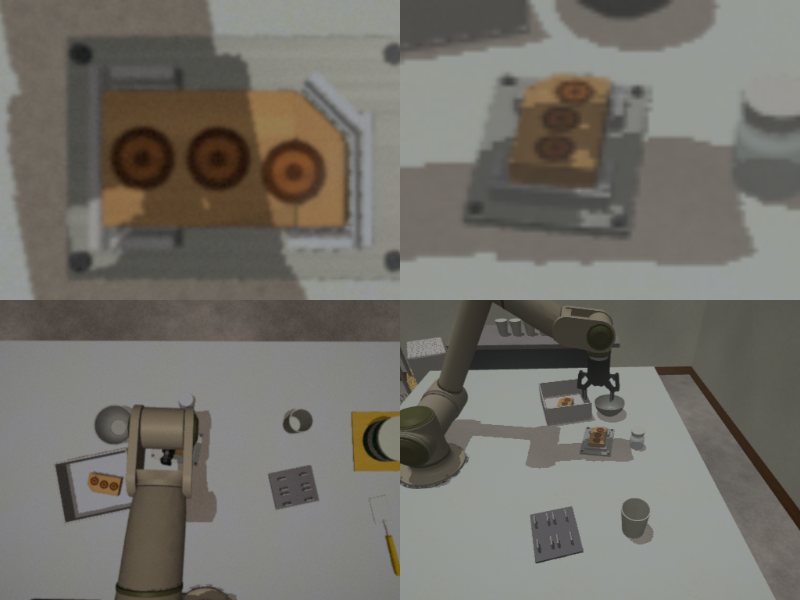

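The block is seated and square to the pocket: its top face measures 110.5 × 61.5 mm at the 36 mm plane, with the cut corners matching. The used block is in the crate, the bystanders are in place and the tool is clear.

```bash
python3 -c "
from h import *
print(env.close_job())"
```

```text
the job is handed in; nothing more can be done
None
```

The mould changeover is done and handed in, at about 22.5 s on the robot's clock. I put the used block in the wash crate first. Then I lifted the clean block from the rack, laid it flat on the table with its hollows up and let go. Finally I took it by its long sides and seated it in the frame.

**Last checks, none failed:**
- **Seating height:** the block met the pocket floor at 34.4 mm tool height, against 34.3 mm expected, with a 9 N touch.
- **Position in the frame:** the wrist camera showed its top face as 110.5 × 61.5 mm at the seated height, square to the pocket, with hollows up and the cut corners together.
- **Rest of the scene:** the used block lies in the crate, and the bowl, cup and jar look unmoved by eye. The open gripper was about 20 cm up, touching nothing.

**Differences from plan:**
- **Tilt:** when laying the block down, the tilt first stopped at 53° because of a wrist limit, so I moved farther out to reach 65°.
- **Laying down:** the last of the laying down was the block settling off the fingertip, a drop of about 15 mm by my geometry estimate.
- **Flat position:** before the second grasp, the top and side cameras differed by about 15 mm on where the flat block lay. I used a fresh wrist-camera measurement instead.

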